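# Empty the bench barrow into the kindling bin

## Task

Save the good mortised rail that lies across the barrow: lay it flat inside the long green-lined work tray. Then take the barrow by its cross grip, wheel it up to the stop batten at the end of the bench, lift the grip so that the load tips forward over the wheels and all four offcuts slide into the kindling bin, and lower the barrow gently back onto its legs, keeping its wheels on the bench all the while and never letting it drop. Do not touch the low LED lamp over the bench end, leave the other tools lying where they are, and let go of everything.

Things in the scene. Friction and masses are not known exactly. Their poses are not given: they have to be found in the camera images.
- barrow: two-wheeled plywood bench barrow, loose, 0.85 kg plus load; it starts 45 to 95 mm short of the batten, a little askew. Origin on the bench under the middle of the axle, x forward over the nose, z up. Tray 160 mm wide with 6 mm walls, from 190 mm behind the axle to 80 mm before it; floor 95 mm up, rims 150 mm; from 20 mm behind the axle the floor rises 15 degrees to the open lip. Legs 170 mm behind the axle
- barrow_grip (a point): middle of the barrow's cross grip, a round wooden sleeve 24 mm thick and 110 mm long that spins freely on a steel bar along the barrow's y, 250 mm behind the axle and 130 mm above the bench when the barrow stands on its legs; 48 mm free between it and the tray. Held in the fingers, it lets the barrow turn about it. Its own orientation spins with the sleeve: use the barrow's
- barrow_axle (a point): middle of the axle, 75 mm above the bench; red free-turning wheels, 150 mm across, 22 mm thick, 101 mm to either side. Tipped 60 degrees with the wheels against the batten, the lip hangs over the bin; wood slides on the floor from 26 to 36 degrees on (15 more on the nose). From about 55 degrees on the empty barrow tends to fall forward and must be held
- bin: open plywood kindling bin, fixed against the end of the bench, rim 3 mm below the bench top. Origin at bench height, 67 mm before the middle of its near rim edge; x points away over the bin. Inside it reaches from x 76 to 378 mm, 231 mm to either side (y), 140 mm down. A dark steel stop batten, 22 mm high, 12 mm deep, runs along the bench end before it, near face at x 53 mm: wheels touching it have their axle above x 0
- rail_center (a point): centre of the good rail, a pale wooden blank 200 x 42 x 34 mm (x along its length, z its 34 mm thickness) with two dark mortises, 0.18 kg; it starts lying across the barrow's two rims, over the offcuts
- work_tray_floor (a point): middle of the floor of the fixed work tray, green-lined, inside 232 mm (x) by 98 mm (y), floor 8 mm above the bench, rims 14 mm above it
- offcut_a_center (a point): centre of a wooden offcut in the barrow, 66 x 48 x 35 mm, about 75 g
- offcut_b_center (a point): centre of a wooden offcut in the barrow, 62 x 54 x 30 mm, about 75 g
- offcut_c_center (a point): centre of a wooden offcut in the barrow, 70 x 44 x 28 mm, about 75 g
- offcut_d_center (a point): centre of a wooden offcut in the barrow, 60 x 50 x 34 mm, about 75 g
- plane: bystander, loose: red-brown wooden jack plane, 235 x 58 x 52 mm; origin in the middle of its underside
- mallet: bystander, loose: beech joiner's mallet, 250 mm long, head 105 mm wide and 55 mm high; origin on the bench near its middle
- f_clamp: bystander, loose: steel F-clamp lying flat, 270 mm long, blue grip, 31 mm high at most; origin on the bench near its middle
- try_square: bystander, loose: try square lying flat, 210 mm steel blade, 115 mm dark stock, 18 mm high; origin on the bench near its middle
- chisel: bystander, loose: chisel lying flat, orange handle, 260 mm long, 27 mm high; origin on the bench near its middle
- glue: bystander, loose: white glue bottle, 64 mm across, 170 mm tall; origin in the middle of its underside
- dovetail: bystander, loose: pale dovetailed practice block, 120 x 60 x 44 mm; origin in the middle of its underside
- lamp: fixed LED batten lamp, origin on the bench under its middle, that spans the bench end along its y: 1160 mm long, 28 mm wide (x), 18 mm thick, the underside 365 mm above the bench, on posts 20 mm thick 565 mm to either side. It hangs close above where the tipped barrow's grip arrives, so a gripper must lean back there (fingers pointing forward and down)
Things that resemble listed ones, but are neither listed nor needed, are in the scene too. Leave any turquoise look-alike of the part that bears rail_center alone.

How it is judged:
By the outcome, as a careful person would: the job done as asked, in the order asked, and still so for the second after the job is handed in, with the robot touching nothing.
It also fails if it takes over 72 s, if anything falls off the work surface, if the arm or the gripper's body presses on something with over 40 N, if the wrist force passes 120 N, or if a joint passes its speed limit or range.

## Robot

A 6-joint arm with a two-finger parallel gripper is mounted at the origin on the work surface. World frame = base frame: x ahead of the robot, y to its left, z up, the work surface at z = 0. Lengths are in mm, angles in rad, forces in N, time in s.
With the tool pointing down it reaches from about 350 to 875 mm from the base axis. Payload 4.2 kg.
Tool frame: the origin (TCP) lies on the mounting face of the last link; the fingertips stand 173 mm ahead of it and the grasp point (between the pads) lies grip_point_offset ahead of it (grip_point_offset is the distance from the TCP to the grasp point, in mm); z points along the fingers, y is the line along which they close (so a half turn about z gives the same grasp; the last joint's range is limited). The gripper opens to 85 mm and grips with 20 to 120 N. Pads are 22 mm wide; open, the fingers measure 114 mm over their backs; the gripper's body (76 mm by 85 mm) begins 54 mm behind the grasp point. The pads swing forward as they close: fully open they stand 13 mm farther back than shut.
Start: joints at [-1.043, 0.385, 0.008, 0, -1.194, -0.259], TCP at [166.001, -602.531, 404.712] pointing down, gripper open.
Joint ranges: [-3.14, 3.14], [-1.21, 2.06], [-1.07, 1.41], [-3.16, 2.05], [-2.99, -0.16], [-3.1, 3.1]. Speed limits (rad/s): [2.79, 2.79, 3.14, 3.14, 3.14, 3.14].

## Interface

Orientations are given as a unit quaternion [x, y, z, w].
In Python, from bench import read_state, get_image, job_done, recognise, place_of, grip_point_offset gives the robot as it stands. The module is installed in compiled form; this text tells all that it offers.
- The arm moves only by the tool carry_out, never from a script. Its arguments are lists of equal length, an entry for each row: "slide": the shift along the tool's x, y, z in m, a list of three; "roll": the turn about the tool's z in degrees; "claw": the finger opening in m, from 0 to 0.0854. A call has 1 to 8 rows; each row is the pose to reach, as a shift and turn from the pose commanded when the call began, along the tool's axes at that moment; what a row does not reach only later rows make up. A row lasts 1/8 s, in which the tool goes at most 62.5 mm and 10.7 degrees, less where a joint would pass 70% of its speed; a pose out of reach is approached as far as the arm can. A call with a gripper value outside its range is refused whole. The fingers move at their own pace and stop on an object; the grip force is fixed at half the most. Time passes only in rows, so rows that repeat a pose let the fingers close. It gives the time, the measured TCP pose, the force, the opening and the grip force at its end, in the units of the state.
- read_state(): the state, without advancing time (a new reading comes with each control period).
- get_image(name): name is "side" or "top" or "wrist"; returns a dict with "img" (420x560x3 uint8, red, green, blue), "z_map" (420x560 float32, mm along the optical axis (not along the pixel's ray), 0 where there is no reading), "mtx" (3x3 intrinsics, pixels), "k1" (the pictures are not rectified: a ray, as slopes to the right and down, at radius r is drawn at 1 + k1 r^2 times it, then the intrinsics apply), "world_from_camera" (4x4, takes a point from camera to world coordinates); the wrist camera has in their place "T_tool_cam" (4x4, takes a point from camera to tool coordinates, whose origin is the TCP and whose axes are the flange's). Camera axes: x right, y up, looking along -z (the intrinsics and any distortion apply to the point x, -y, -z); pixel columns grow to the right and rows downward; lengths in mm; the calibration is good to about 2 mm. A picture is of the moment at which its call begins: read the wrist's pose just before it.
- job_done(): hands the job in; it is judged then, once.
Trained networks look in a picture, given as the dict that the camera call returned (one of the last four; its "shot" number tells which), for a name from the list of things; names that differ only in an ending like _2 or _b are one class to them, and where a whole thing is asked for, a point or a joint stands for the part that bears it (a point fixed in the world has none). Each returns a list of dicts, best first, with "conf" (0 to 1); they miss things now and then, are a little off and sometimes report something else, mostly with a low value. They report only what shows in the picture. A call takes as long as a camera call. They do not tell look-alikes from the thing itself.
- recognise(picture, thing): "at" ([column, row] in pixels, amid what is visible of it).
- place_of(picture, thing): "at" ([column, row] in pixels: a listed point, or the origin of a listed thing).
The state is a dict: "clock": time; "joints": joint angles; "joint_vel": joint speeds; "joint_efforts": joint torques, N m; "position": TCP position; "ee_rot": TCP orientation; "contact_force": force on the tool from outside, world axes, zero at the start; "wrist_torque": the same for the moment, N m; "gripper_width": finger opening in mm; "grasp_force": force on a finger pad.
Only numpy, scipy, OpenCV 4.12 (cv2) and the standard library are available. Lean on these libraries where they do the work, as an engineer would, in place of code of your own. Each camera call takes 0.05 s, during which the arm holds its last target. There are 200 camera calls.

## Working session

There is one attempt and no reset: what is moved stays moved. The work goes in short steps, Python scripts to look and compute and a tool call to move; the robot and the scene stay as the last step left them, time stands still between calls to the robot, and variables do not carry over. Pictures are saved under pics/ and viewed, at most 11 in all, crops included, and the job is handed in when it is done.

Besides the shell and the picture viewer there is one more tool, called after "Call:" as name(argument=value, ...) on one line, values as JSON. carry_out: Moves the arm, as the interface text tells. Its arguments: {"type":"object","properties":{"slide":{"type":"array"},"roll":{"type":"array"},"claw":{"type":"array"}},"required":["slide","roll","claw"]}

```bash
mkdir -p pics
cat > h.py <<'E'
import numpy as np, cv2
from bench import *
from scipy.spatial.transform import Rotation as R
def T_tool():
    s=read_state(); T=np.eye(4); T[:3,:3]=R.from_quat(s['ee_rot']).as_matrix(); T[:3,3]=s['position']; return T
def shot(name):
    T=T_tool(); p=get_image(name)
    p['W']=T@p['T_tool_cam'] if name=='wrist' else p['world_from_camera']
    return p
def cloud(p):
    # world xyz per pixel
    K=p['mtx']; h,w=p['z_map'].shape
    u,v=np.meshgrid(np.arange(w),np.arange(h))
    d=np.array([[p['k1'],0,0,0]]).ravel()
    n=cv2.undistortPoints(np.stack([u,v],-1).reshape(-1,1,2).astype(float),K,np.array([p['k1'],0,0,0.])).reshape(h,w,2)
    z=p['z_map']; c=np.stack([n[...,0]*z,-n[...,1]*z,-z,np.ones_like(z)],-1)
    X=(c@np.asarray(p['W']).T)[...,:3]; X[z<=0]=np.nan; return X
def ray(p,at):
    n=cv2.undistortPoints(np.array([[at]],float),p['mtx'],np.array([p['k1'],0,0,0.])).ravel()
    W=np.asarray(p['W']); return W[:3,3],W[:3,:3]@np.array([n[0],-n[1],-1])
def at_z(p,at,z):
    o,d=ray(p,at); return o+d*(z-o[2])/d[2]
def save(p,n,crop=None,s=1):
    im=p['img'][...,::-1]
    if crop: im=im[crop[1]:crop[3],crop[0]:crop[2]]
    cv2.imwrite('pics/'+n,cv2.resize(im,None,fx=s,fy=s,interpolation=cv2.INTER_CUBIC))
E
python3 - <<'E'
from h import *
np.set_printoptions(precision=1,suppress=True)
print(grip_point_offset, read_state())
for n in('top','side'):
    p=shot(n); save(p,n+'1.png'); X=cloud(p)
    print(n,np.asarray(p['W']),p['mtx'][0,0],p['k1'])
    for t in 'barrow barrow_grip barrow_axle bin rail_center work_tray_floor plane mallet f_clamp try_square chisel glue dovetail lamp'.split():
        for r in place_of(p,t)[:3]:
            c,q=map(int,np.round(r['at'])); 
            print(t,round(r['conf'],2),np.round(r['at']),X[min(q,419),min(c,559)],at_z(p,r['at'],{'barrow_grip':130,'barrow_axle':75,'rail_center':167,'work_tray_floor':8}.get(t,0)))
E
```

```text
154.70000000000002 {'clock': 0.0, 'joints': array([-1. ,  0.4,  0. , -0. , -1.2, -0.3]), 'joint_vel': array([ 0., -0.,  0.,  0.,  0., -0.]), 'joint_efforts': array([ -0. , -39.2,  18.8,   4.2,  -0. ,  -0. ]), 'position': array([ 166. , -602.4,  403.6]), 'ee_rot': array([-0.1,  1. ,  0. , -0. ]), 'contact_force': array([0.1, 0.2, 0. ]), 'wrist_torque': array([0.1, 0. , 0. ]), 'grasp_force': 0.0, 'gripper_width': 85.72638572702104}
top [[   0.     1.    -0.1  372.4]
 [  -1.     0.    -0.   -17.1]
 [  -0.     0.1    1.  1464.3]
 [   0.     0.     0.     1. ]] 455.26281877116446 -0.07088295516381489
barrow 0.69 [286. 177.] [665.1 -28.4  96.1] [686.1 -30.8   0. ]
barrow_grip 0.85 [278. 250.] [439.1  -8.1 144.1] [440.7  -9.5 130. ]
barrow_axle 0.64 [286. 173.] [677.  -28.1  99.2] [683.7 -29.9  75. ]
rail_center 0.96 [284. 200.] [579.6 -22.9 183.5] [581.1 -23.6 167. ]
rail_center 0.89 [347. 303.] [ 284.6 -223.4   36.1] [ 292.6 -203.7  167. ]
rail_center 0.3 [376. 180.] [ 676.5 -320.    19.6] [ 644.  -289.7  167. ]
work_tray_floor 0.8 [162. 244.] [458.  367.8   6.4] [457.6 368.    8. ]
plane
[... 1243 characters left out ...]

rail_center 0.63 [244. 320.] [ 293.6 -243.7   31.8] [ 268.  -320.3  167. ]
work_tray_floor 0.9 [221. 174.] [460.8 391.    3.2] [458.2 384.1   8. ]
plane 0.57 [333. 346.] [ 479.7 -433.9   51.5] [ 495.8 -411.2    0. ]
mallet 0.63 [266. 150.] [675.1 453.6  -5.1] [670.7 446.4   0. ]
mallet 0.41 [371. 381.] [ 521.9 -562.2   47.6] [ 537.7 -546.9    0. ]
try_square 0.64 [374. 297.] [ 680.8 -331.4   21. ] [ 692.7 -320.6    0. ]
try_square 0.55 [368. 384.] [ 510.8 -565.6   46.7] [ 527.5 -549.     0. ]
glue 0.59 [226. 146.] [529.8 512.8  22.8] [539.6 537.3   0. ]
dovetail 0.88 [369. 386.] [ 508.9 -572.6   50.7] [ 526.5 -554.7    0. ]
lamp 0.52 [331. 344.] [ 477.8 -426.2   51.2] [ 494.7 -404.4   -0. ]
```

View pics/top1.png

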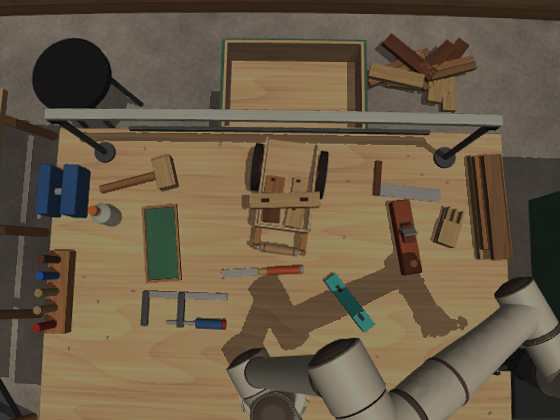

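View pics/side1.png

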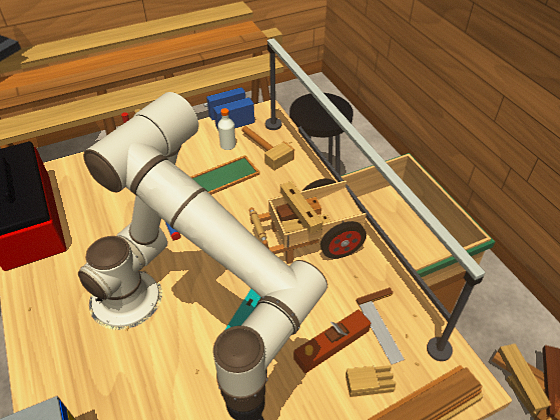

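The rail candidates are the pale bar on the barrow at top (284,200) and the turquoise bar on the bench at (347,303). The pale one fits: it has dark mortises and lies across the rims. I'll confirm in a crop and measure the geometry.

Run:
```python
from h import *
np.set_printoptions(precision=1,suppress=True)
p=shot('top'); X=cloud(p); save(p,'crop1.png',(220,90,350,270),3.3)
def rect(m,n):
    P=X[m]; r=cv2.minAreaRect(P[:,:2].astype(np.float32)); print(n,len(P),r,np.median(P,0),cv2.boxPoints(r).ravel())
x,y,z=X[...,0],X[...,1],X[...,2]
rect((z>172)&(z<215)&(abs(x-580)<90)&(abs(y+23)<140),'rail')
m=(z>115)&(z<160)&(abs(x-435)<30)&(abs(y+10)<90); rect(m,'grip')
P=X[m]
for yy in range(-90,80,15):
    q=P[abs(P[:,1]-yy)<7]
    if len(q): print(yy,len(q),q[:,0].min(),q[:,0].max(),q[:,2].max(), q[q[:,2]>q[:,2].max()-4].mean(0))
hsv=cv2.cvtColor(p['img'],cv2.COLOR_RGB2HSV)
g=(hsv[...,0]>50)&(hsv[...,0]<85)&(hsv[...,1]>90)&(abs(x-458)<170)&(abs(y-368)<90)
rect(g,'tray')
# rims
m=(z>142)&(z<160)&(x>480)&(x<790)&(abs(y+25)<120); P=X[m]
for xx in range(480,800,20):
    q=P[abs(P[:,0]-xx)<8]
    if len(q): 
        l=q[q[:,1]>-25]; r=q[q[:,1]<-25]; print(xx,len(l),len(r),l.mean(0) if len(l) else '',r.mean(0) if len(r) else '')
# lamp, batten
m=(z>345)&(z<400)&(x>700); rect(m,'lamp')
for yy in (-250,-200,-150,100,150,200,250):
    q=np.nanargmin(abs(at_z(p,(280,200),0)[0]*0+np.abs(y-yy)),axis=1)
    print(yy,[(r,*np.round(X[r,q[r]][[0,2]])) for r in range(122,142)])
```

```text
rail 1055 ((579.866943359375, -24.61980438232422), (43.184906005859375, 198.14974975585938), 2.3822386264801025) [579.  -25.6 183.5] [ 554.2   73.5  562.4 -124.5  605.6 -122.7  597.3   75.3]
grip 380 ((440.31719970703125, -10.599891662597656), (153.8292236328125, 24.06873321533203), 83.93606567382812) [439.7 -10.8 138.3] [420.2 -85.8 444.2 -88.4 460.4  64.6 436.5  67.2]
-90 8 426.3550202536963 438.18413140756456 138.43843342342097 [430.7 -84.8 136.7]
-75 23 426.2174899909015 441.8614168273406 143.12153522810445 [435.6 -72.9 140.9]
-60 36 423.34659998461825 446.86507841365506 146.15520505365475 [432.6 -59.9 143.3]
-45 41 425.6802735817092 449.2872107056344 146.907193297071 [436.  -45.8 144.7]
-30 33 425.6713655461898 448.8945199142175 145.6012065205564 [437.3 -31.3 142.8]
-15 39 428.1434704916775 451.57657677166026 144.2080815328734 [439.2 -15.1 141.7]
0 41 430.6008517436512 454.28216618253464 143.77863795797066 [441.5   0.7 141.3]
15 41 430.75655021905254 454.0644751754985 147.58016018185685 [444.4  14.  145.2]
30 42 432.9048401467424 456.4494943962742 146.15796194311065 [446.8  29.7
[... 6740 characters left out ...]
, (126, np.float64(848.0), np.float64(24.0)), (127, np.float64(846.0), np.float64(21.0)), (128, np.float64(843.0), np.float64(20.0)), (129, np.float64(837.0), np.float64(26.0)), (130, np.float64(838.0), np.float64(14.0)), (131, np.float64(839.0), np.float64(-0.0)), (132, np.float64(834.0), np.float64(6.0)), (133, np.float64(831.0), np.float64(3.0)), (134, np.float64(828.0), np.float64(0.0)), (135, np.float64(826.0), np.float64(-3.0)), (136, np.float64(822.0), np.float64(-1.0)), (137, np.float64(819.0), np.float64(-3.0)), (138, np.float64(815.0), np.float64(-1.0)), (139, np.float64(812.0), np.float64(-4.0)), (140, np.float64(807.0), np.float64(1.0)), (141, np.float64(803.0), np.float64(3.0))]
```

View pics/crop1.png

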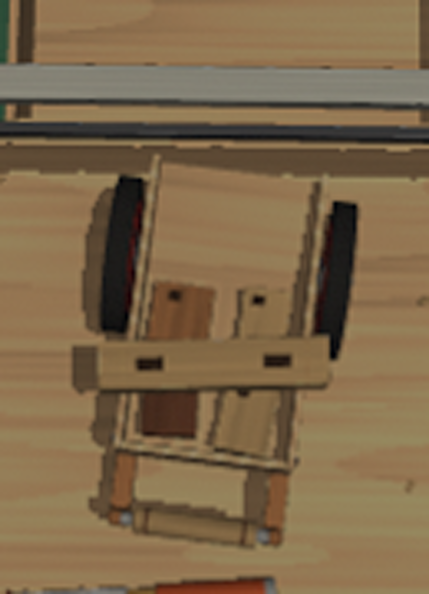

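The crop confirms it: the pale rail with two dark mortises, lying across the rims. The offcuts show below it in the tray at about (175,350) and (250,370) in the crop. Next I'll plan the moves.

```bash
cat >> h.py <<'E'
def plan(g,yaw,off=154.7):
    """grasp point target (mm), yaw of tool y axis (deg, mod 180 chosen by caller); tool down"""
    T=T_tool(); t=np.array(g,float)+[0,0,off]
    s=T[:3,:3].T@(t-T[:3,3])/1000
    cy=np.degrees(np.arctan2(T[1,1],T[0,1])); r=-((yaw-cy+180)%360-180)
    print('slide',np.round(s,4),'roll',round(r,1),'| yaw now',round(cy,1),'grasp now',np.round(T[:3,3]+T[:3,:3]@[0,0,off],1),'z',np.round(T[:3,2],3),'t',round(read_state()['clock'],2))
E
python3 - <<'E'
from h import *
plan([580,-24,270],182.4)
E
```

```text
slide [-0.5528  0.4478 -0.02  ] roll -77.0 | yaw now 105.4 grasp now [ 166.  -602.5  250. ] z [-0.  0. -1.] t 1.55
```

Call:
carry_out(slide=[[-0.553,0.448,-0.02],[-0.553,0.448,-0.02],[-0.553,0.448,-0.02],[-0.553,0.448,-0.02],[-0.553,0.448,-0.02],[-0.553,0.448,-0.02],[-0.553,0.448,-0.02],[-0.553,0.448,-0.02]], roll=[-77,-77,-77,-77,-77,-77,-77,-77], claw=[0.075,0.075,0.075,0.075,0.075,0.075,0.075,0.075])

```text
clock: 2.55
position: [457.6, -194.2, 419.3]
ee_rot: [0.723, -0.691, 0.001, -0.0]
contact_force: [1.2, -1.7, -0.7]
gripper_width: 75.3
grasp_force: 0.0
```

Run:
```python
from h import *
print(read_state()['joints'])
plan([580,-24,260],182.4)
```

```text
[-7.39744874e-02  1.54428989e-01 -2.73910634e-01  2.77312096e-04
 -1.14130744e+00  1.18044243e-01]
slide [-0.1646 -0.1297  0.0047] roll 0.1 | yaw now -177.5 grasp now [ 457.8 -194.2  264.6] z [ 0.001 -0.    -1.   ] t 2.55
```

Call:
carry_out(slide=[[-0.055,-0.043,0.0],[-0.11,-0.087,0.0],[-0.165,-0.13,0.0],[-0.165,-0.13,0.0]], roll=[0,0,0,0], claw=[0.075,0.075,0.075,0.075])

```text
clock: 3.05
position: [581.3, -23.0, 418.3]
ee_rot: [0.723, -0.691, -0.0, 0.0]
contact_force: [-0.6, 0.1, -0.8]
gripper_width: 75.2
grasp_force: 0.0
```

Run:
```python
from h import *
np.set_printoptions(precision=1,suppress=True)
p=shot('wrist'); save(p,'w1.png'); X=cloud(p); x,y,z=X[...,0],X[...,1],X[...,2]
m=(z>170)&(z<205)&(abs(x-580)<60)&(abs(y+24)<140)
P=X[m]; print(len(P),cv2.minAreaRect(P[:,:2].astype(np.float32)),np.median(P[:,2]))
print([ (r['conf'],at_z(p,r['at'],167)) for r in place_of(p,'rail_center')])
m=(abs(x-580)<70)&(abs(y+24)<60)&(z<160); print('offcut max z',np.percentile(z[m],[50,90,99]))
plan([580,-24,171],182.4)
```

```text
14384 ((581.772705078125, -22.42700958251953), (42.27361297607422, 199.9690399169922), 2.434978723526001) 184.1626027436247
[(0.88, array([ 409. , -178.4,  167. ])), (0.75, array([582.3, -21.1, 167. ]))]
offcut max z [125.  130.5 144.4]
slide [-0.   0.   0.1] roll 0.1 | yaw now -177.5 grasp now [580.8 -24.1 263.4] z [-0. -0. -1.] t 3.15
```

View pics/w1.png

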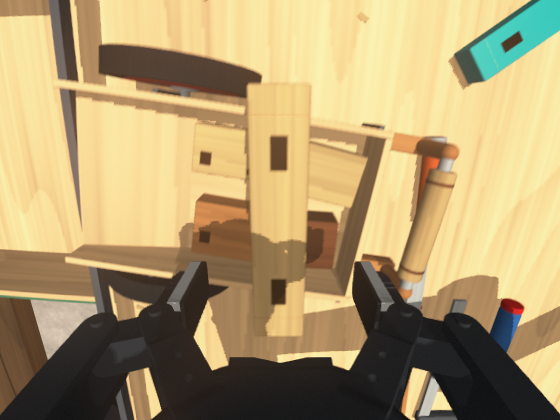

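The wrist view shows the rail between the fingers, centred at about (278,205), with the offcuts below it. Descending to grasp.

Call:
carry_out(slide=[[0.0,-0.001,0.045],[0.0,-0.001,0.08],[0.0,-0.001,0.092],[0.0,-0.001,0.092],[0.0,-0.001,0.092],[0.0,-0.001,0.092],[0.0,-0.001,0.092]], roll=[0,0,0,0,0,0,0], claw=[0.075,0.075,0.075,0.03,0.03,0.03,0.03])

```text
clock: 4.03
position: [581.4, -25.8, 328.8]
ee_rot: [0.722, -0.692, 0.001, -0.001]
contact_force: [-0.6, -1.3, 6.3]
gripper_width: 41.1
grasp_force: 61.6
```

Call:
carry_out(slide=[[0,0,-0.02],[0,0,-0.05],[0,0,-0.085]], roll=[0,0,0], claw=[0.03,0.03,0.03])

```text
clock: 4.4
position: [580.3, -25.6, 411.3]
ee_rot: [0.722, -0.692, -0.001, 0.001]
contact_force: [0.3, 0.5, -2.4]
gripper_width: 41.2
grasp_force: 61.0
```

Run:
```python
from h import *
plan([461.5,371,200],276.8)
s=read_state();print(s['gripper_width'],s['contact_force'])
```

```text
slide [-0.4012  0.102   0.0571] roll -94.4 | yaw now -177.6 grasp now [579.8 -25.5 256.6] z [-0.003  0.    -1.   ] t 4.4
41.20020597581634 [ 0.25047448  0.49199512 -2.39734567]
```

Call:
carry_out(slide=[[-0.03,0.01,0],[-0.08,0.02,0],[-0.13,0.033,0],[-0.18,0.046,0],[-0.23,0.06,0],[-0.28,0.072,0.0],[-0.33,0.085,0.0],[-0.375,0.096,0.0]], roll=[-8,-18,-28,-38,-48,-58,-68,-78], claw=[0.03,0.03,0.03,0.03,0.03,0.03,0.03,0.03])

```text
clock: 5.4
position: [468.0, 346.5, 411.0]
ee_rot: [0.997, -0.081, -0.001, 0.0]
contact_force: [0.8, 0.3, -2.2]
gripper_width: 41.2
grasp_force: 61.1
```

Run:
```python
from h import *
plan([461.5,371,110],276.8)
```

```text
slide [-0.0101 -0.0233  0.1463] roll -16.0 | yaw now -99.2 grasp now [467.7 346.4 256.3] z [-0.002 -0.001 -1.   ] t 5.4
```

Call:
carry_out(slide=[[-0.01,-0.023,0.03],[-0.01,-0.023,0.08],[-0.01,-0.023,0.12],[-0.01,-0.023,0.145],[-0.01,-0.023,0.145],[-0.01,-0.023,0.145]], roll=[-8,-16,-16,-16,-16,-16], claw=[0.03,0.03,0.03,0.03,0.03,0.03])

```text
clock: 6.15
position: [463.4, 369.6, 267.7]
ee_rot: [0.998, 0.056, 0.001, -0.0]
contact_force: [0.2, 0.8, -0.9]
gripper_width: 40.9
grasp_force: 61.0
```

Run:
```python
from h import *
np.set_printoptions(precision=1,suppress=True)
plan([461.5,371,34],276.8)
for n in ('top','wrist'):
    p=shot(n); X=cloud(p); x,y,z=X[...,0],X[...,1],X[...,2]
    if n=='wrist': save(p,'w2.png')
    hsv=cv2.cvtColor(p['img'],cv2.COLOR_RGB2HSV)
    g=(hsv[...,0]>50)&(hsv[...,0]<85)&(hsv[...,1]>90)&(abs(x-458)<170)&(abs(y-368)<90)&(z<20)
    print(n,g.sum(),cv2.minAreaRect(X[g][:,:2].astype(np.float32)))
    m=(z>60)&(z<140)&(abs(x-462)<150)&(abs(y-371)<45); print(m.sum(),cv2.minAreaRect(X[m][:,:2].astype(np.float32)))
```

```text
slide [-0.  -0.   0.1] roll -0.4 | yaw now -83.6 grasp now [463.6 369.8 113. ] z [ 0.  0. -1.] t 6.15
top 891 ((462.2099609375, 368.0170593261719), (226.8928680419922, 93.10291290283203), 5.542603015899658)
832 ((459.7010803222656, 365.4173278808594), (198.00286865234375, 52.25307846069336), 6.429067134857178)
wrist 8 ((352.461181640625, 358.2269287109375), (5.127100944519043, 85.84561920166016), 4.91260290145874)
32200 ((493.58642578125, 368.6990966796875), (82.23125457763672, 137.61520385742188), 82.63186645507812)
```

View pics/w2.png

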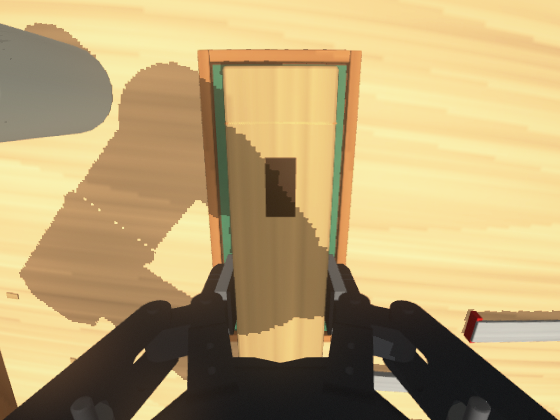

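The rail sits centred and parallel over the tray, between the green margins at columns 222–340. Lowering.

Call:
carry_out(slide=[[0,0,0.03],[0,0,0.055],[0,0,0.07],[0,0,0.077],[0,0,0.08],[0,0,0.08]], roll=[0,0,0,0,0,0], claw=[0.03,0.03,0.03,0.03,0.03,0.03])

```text
clock: 7.0
position: [463.4, 369.5, 187.3]
ee_rot: [0.998, 0.056, 0.0, -0.0]
contact_force: [0.7, 0.9, -1.6]
gripper_width: 40.8
grasp_force: 61.1
```

Call:
carry_out(slide=[[0,0,0.001],[0,0,0.002],[0,0,0.002]], roll=[0,0,0], claw=[0.03,0.03,0.03])

```text
clock: 7.38
position: [463.4, 369.5, 186.8]
ee_rot: [0.998, 0.056, 0.001, -0.001]
contact_force: [-2.2, -1.1, 7.1]
gripper_width: 41.0
grasp_force: 62.2
```

Call:
carry_out(slide=[[0,0,0],[0,0,0],[0,0,-0.02],[0,0,-0.07],[0,0,-0.13],[0,0,-0.19]], roll=[0,0,0,0,0,0], claw=[0.055,0.055,0.055,0.055,0.055,0.055])

```text
clock: 8.12
position: [463.1, 369.1, 376.4]
ee_rot: [0.998, 0.056, -0.0, 0.0]
contact_force: [0.1, 1.2, 0.4]
gripper_width: 54.9
grasp_force: 0.0
```

Run:
```python
from h import *
print(read_state()['gripper_width'])
plan([440.5,-10.6,230],174)
p=shot('wrist'); save(p,'w3.png')
```

```text
54.85547272940043
slide [-0.0648  0.3748 -0.0082] roll 102.4 | yaw now -83.6 grasp now [463.  369.1 221.7] z [-0. -0. -1.] t 8.12
```

View pics/w3.png

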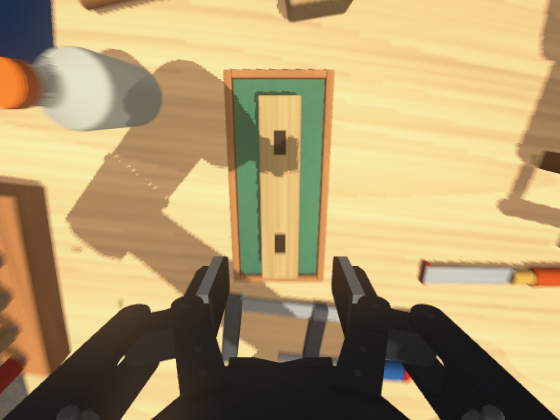

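The rail lies flat inside the tray, at pixels (280,185). Now to the grip.

Call:
carry_out(slide=[[-0.01,0.05,-0.008],[-0.019,0.11,-0.008],[-0.029,0.17,-0.008],[-0.039,0.225,-0.008],[-0.048,0.28,-0.008],[-0.057,0.33,-0.008],[-0.065,0.375,-0.008],[-0.065,0.375,-0.008]], roll=[10,20,30,40,50,60,70,80], claw=[0.055,0.055,0.055,0.055,0.055,0.055,0.055,0.055])

```text
clock: 9.18
position: [439.7, -13.1, 382.5]
ee_rot: [0.798, -0.603, -0.0, 0.0]
contact_force: [-0.1, 0.9, -0.6]
gripper_width: 55.2
grasp_force: 0.0
```

Call:
carry_out(slide=[[0,0,0],[0,0,0],[0,0,0]], roll=[10,20,22.4], claw=[0.055,0.055,0.055])

```text
clock: 9.55
position: [440.3, -10.8, 382.5]
ee_rot: [-0.668, 0.744, 0.0, 0.0]
contact_force: [0.3, 0.2, 0.8]
gripper_width: 55.1
grasp_force: 0.0
```

Run:
```python
from h import *
np.set_printoptions(precision=1,suppress=True)
p=shot('top'); X=cloud(p); x,y,z=X[...,0],X[...,1],X[...,2]
m=(z>30)&(z<55)&(abs(x-462)<130)&(abs(y-371)<70); print('rail',cv2.minAreaRect(X[m][:,:2].astype(np.float32)),np.median(z[m]))
p=shot('wrist'); save(p,'w4.png'); X=cloud(p); x,y,z=X[...,0],X[...,1],X[...,2]
m=(z>125)&(z<150)&(abs(x-438)<28)&(abs(y+10)<52); P=X[m]; print(len(P),cv2.minAreaRect(P[:,:2].astype(np.float32)))
for yy in range(-60,50,12):
    q=P[abs(P[:,1]-yy)<6]
    if len(q): print(yy,len(q),q[:,0].min(),q[:,0].max(),q[:,2].max())
for n in ('barrow_grip','barrow_axle'): print(n,[(r['conf'],at_z(p,r['at'],130 if 'g' in n else 75)) for r in place_of(p,n)])
plan([440.5,-10.6,128],174)
```

```text
rail ((459.30059814453125, 368.7633972167969), (197.34095764160156, 44.96174240112305), 6.343696117401123) 41.818814887104395
3821 ((441.9794006347656, -9.922725677490234), (106.59182739257812, 24.007917404174805), 83.68030548095703)
-60 353 424.52924212995987 448.40285012347147 143.935641071721
-48 516 425.1613379697469 449.9641426612276 143.85434992745996
-36 480 427.21288308730044 451.5557949493024 143.54669196806393
-24 469 428.2927687828845 452.9631219878967 143.91656400956003
-12 441 429.4158645055653 453.71011231990366 143.42540349876
0 419 430.5252028169123 455.1882696384363 143.69819891798792
12 393 432.545962046675 456.64661731955783 143.61593055408161
24 383 433.6478807465282 458.3063264436363 142.98657540992318
36 367 434.7168622859146 458.85072648581547 143.2807825388856
barrow_grip [(0.6, array([445.5,  -7.1, 130. ])), (0.4, array([618.9,   1. , 130. ]))]
barrow_axle [(0.97, array([691.6, -36.2,  75. ]))]
slide [-0.  -0.   0.1] roll 0.0 | yaw now 174.0 grasp now [440.3 -10.7 227.9] z [-0.  0. -1.] t 9.75
```

View pics/w4.png

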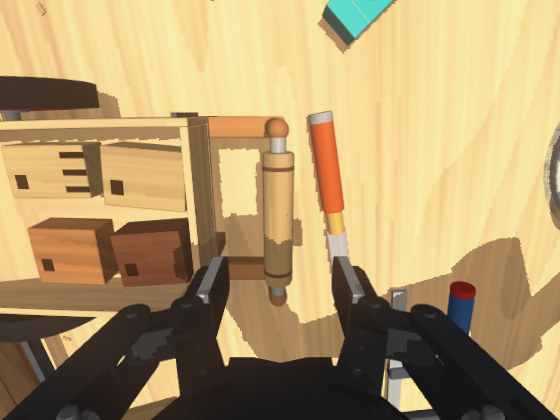

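The offcuts sit at roughly (50,170), (145,175), (75,250) and (150,250). The sleeve is between the fingers at (278,215), and the measured grip centre is (442,−10) with heading −6.3°. Grasping.

Call:
carry_out(slide=[[0,-0.001,0.04],[0,-0.001,0.075],[0,-0.001,0.094],[0,-0.001,0.094],[0,-0.001,0.094],[0,-0.001,0.094],[0,-0.001,0.094],[0,-0.001,0.094]], roll=[0.3,0.3,0.3,0.3,0.3,0.3,0.3,0.3], claw=[0.055,0.055,0.055,0.045,0.035,0.015,0.015,0.015])

```text
clock: 10.75
position: [441.9, -10.6, 290.0]
ee_rot: [-0.667, 0.745, -0.001, 0.001]
contact_force: [-1.2, 1.1, 5.9]
gripper_width: 21.8
grasp_force: 58.9
```

Run:
```python
from h import *
s=read_state(); print(s['gripper_width'],s['contact_force'],s['grasp_force'],s['position'])
plan([480,-28,150],177)
```

```text
21.781395278796055 [-1.21373556  1.12837097  5.86106286] 58.85594129562378 [441.85824305 -10.60517304 289.99958777]
slide [ 0.0131 -0.0399 -0.0146] roll -3.3 | yaw now 173.7 grasp now [442.3 -10.5 135.3] z [ 0.003  0.001 -1.   ] t 10.75
```

Call:
carry_out(slide=[[0,-0.001,-0.004],[0,-0.002,-0.009],[0,-0.003,-0.014],[0,-0.004,-0.018],[0,-0.004,-0.018]], roll=[0,0,0,0,0], claw=[0.015,0.015,0.015,0.015,0.015])

```text
clock: 11.38
position: [445.5, -11.2, 307.0]
ee_rot: [-0.667, 0.745, -0.0, 0.0]
contact_force: [-0.7, 0.6, -4.6]
gripper_width: 21.9
grasp_force: 58.9
```

Run:
```python
from h import *
s=read_state(); print(s['gripper_width'],s['contact_force'],s['grasp_force'],s['position'])
plan([495,-32,153],178)
plan([530,-41,153],180)
```

```text
21.947929764358186 [-0.69380114  0.62787891 -4.6114762 ] 58.911253809928894 [445.46275824 -11.20202646 306.99908758]
slide [ 0.0152 -0.0515 -0.0007] roll -4.3 | yaw now 173.7 grasp now [445.5 -11.2 152.3] z [ 0.001  0.    -1.   ] t 11.38
slide [ 0.0203 -0.0873 -0.0007] roll -6.3 | yaw now 173.7 grasp now [445.5 -11.2 152.3] z [ 0.001  0.    -1.   ] t 11.38
```

Call:
carry_out(slide=[[0.003,-0.008,0],[0.007,-0.02,0],[0.01,-0.032,0],[0.013,-0.045,0],[0.016,-0.058,0],[0.018,-0.07,0],[0.02,-0.08,0],[0.02,-0.087,0]], roll=[-0.8,-1.7,-2.6,-3.5,-4.4,-5.2,-5.9,-6.3], claw=[0.015,0.015,0.015,0.015,0.015,0.015,0.015,0.015])

```text
clock: 12.38
position: [530.2, -40.9, 306.6]
ee_rot: [-0.707, 0.707, 0.0, -0.0]
contact_force: [0.1, -0.2, -3.8]
gripper_width: 22.3
grasp_force: 59.1
```

Call:
carry_out(slide=[[0,0,0],[0,-0.002,0],[0,-0.004,0],[0,-0.004,0]], roll=[0,0,0,0], claw=[0.015,0.015,0.015,0.015])

```text
clock: 12.88
position: [533.7, -40.6, 306.9]
ee_rot: [0.707, -0.707, 0.0, -0.0]
contact_force: [0.7, -1.0, -4.3]
gripper_width: 22.0
grasp_force: 59.2
```

Run:
```python
from h import *
np.set_printoptions(precision=1,suppress=True)
s=read_state(); print(s['gripper_width'],s['contact_force'],s['grasp_force'],s['wrist_torque'])
plan([535,-41,153],180)
p=shot('top'); save(p,'t2.png',(200,60,370,260),3); X=cloud(p); x,y,z=X[...,0],X[...,1],X[...,2]
m=(z>140)&(z<162)&(x>610)&(x<860)&(abs(y+41)<130)
P=X[m]
for xx in range(620,860,20):
    q=P[abs(P[:,0]-xx)<8]
    if len(q): print(xx,[np.round(q[k].mean(0),1) for k in (q[:,1]>-41,q[:,1]<=-41) if k.any()])
for t in ('barrow_axle','barrow'): print(t,[(r['conf'],at_z(p,r['at'],75 if 'x' in t else 0)) for r in place_of(p,t)])
```

```text
21.957353111177074 [ 0.7 -1.  -4.3] 59.189125299453735 [-0.2 -0.1 -0.2]
slide [ 0. -0. -0.] roll 0.0 | yaw now -180.0 grasp now [533.7 -40.6 152.2] z [ 0.  0. -1.] t 12.88
620 [array([622.3,  17.9, 148.9]), array([ 621.9, -112.8,  154.4])]
640 [array([639. ,   5.8, 146.4]), array([640.4, -96.4, 147.6])]
660 [array([660.3,  19.4, 150.9]), array([659.4, -95.4, 148.2])]
680 [array([679.7,  35.7, 156.9]), array([ 681.2, -118.6,  154.2])]
700 [array([699.7,  34.6, 152.8]), array([ 699. , -118.4,  153. ])]
720 [array([721.2,  33.8, 154.3]), array([ 720.6, -118.9,  150.5])]
740 [array([741.8,  48.2, 145.8]), array([ 741.2, -129.9,  146.1])]
760 [array([760.3,  53.8, 147.6]), array([ 759.9, -137.7,  148.2])]
780 [array([779.7,  53.7, 149.1]), array([ 780.2, -135.3,  148.8])]
800 [array([799.8,  50.9, 146. ]), array([ 800. , -136.7,  146.6])]
820 [array([817.4,  45.9, 143.6]), array([ 816.2, -127.9,  143.9])]
barrow_axle [(0.93, array([778.4, -38.6,  75. ]))]
barrow [(0.94, array([775. , -41.7,   0. ])), (0.57, array([548.3, 545.1,   0. ]))]
```

View pics/t2.png

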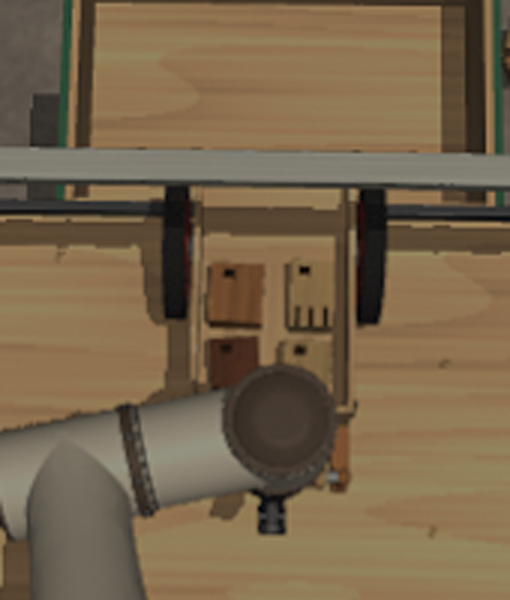

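The barrow is straight, with its wheels just short of the batten and the lip facing the bin. Easing forward until contact.

Call:
carry_out(slide=[[0,-0.0015,0],[0,-0.003,0],[0,-0.003,0]], roll=[0,0,0], claw=[0.015,0.015,0.015])

```text
clock: 13.4
position: [536.9, -40.6, 306.8]
ee_rot: [-0.707, 0.707, -0.0, 0.0]
contact_force: [-0.2, -0.8, -3.6]
gripper_width: 22.0
grasp_force: 59.2
```

Call:
carry_out(slide=[[0,-0.001,0],[0,-0.0015,0],[0,-0.0015,0]], roll=[0,0,0], claw=[0.015,0.015,0.015])

```text
clock: 13.78
position: [538.2, -40.6, 306.7]
ee_rot: [0.707, -0.707, 0.0, -0.0]
contact_force: [0.1, -0.1, -4.5]
gripper_width: 21.9
grasp_force: 59.2
```

Call:
carry_out(slide=[[0,-0.001,0],[0,-0.0015,0],[0,-0.0015,0]], roll=[0,0,0], claw=[0.015,0.015,0.015])

```text
clock: 14.15
position: [539.3, -40.7, 306.5]
ee_rot: [-0.707, 0.707, 0.0, -0.001]
contact_force: [-2.0, -0.9, -2.4]
gripper_width: 21.9
grasp_force: 59.2
```

Call:
carry_out(slide=[[0,-0.001,0],[0,-0.001,0]], roll=[0,0], claw=[0.015,0.015])

```text
clock: 14.4
position: [539.9, -40.9, 306.4]
ee_rot: [-0.707, 0.707, 0.001, -0.001]
contact_force: [-5.1, -2.4, -2.8]
gripper_width: 22.2
grasp_force: 59.3
```

Call:
carry_out(slide=[[0,-0.001,0],[0,-0.001,0]], roll=[0,0], claw=[0.015,0.015])

```text
clock: 14.65
position: [540.5, -41.0, 306.1]
ee_rot: [-0.707, 0.707, 0.001, -0.002]
contact_force: [-6.0, -1.3, -1.9]
gripper_width: 22.4
grasp_force: 59.5
```

Contact shows as −5 to −6 N at grip x ≈ 539, so the axle is at x ≈ 784. Now tipping along the arc about the axle.

Call:
carry_out(slide=[[0,-0.0005,-0.012],[0,-0.0065,-0.0255],[0,-0.012,-0.0375],[0,-0.018,-0.0495],[0,-0.0245,-0.061],[0,-0.032,-0.0725],[0,-0.0395,-0.0835],[0,-0.0395,-0.0835]], roll=[0,0,0,0,0,0,0,0], claw=[0.015,0.015,0.015,0.015,0.015,0.015,0.015,0.015])

```text
clock: 15.65
position: [581.9, -40.7, 391.5]
ee_rot: [0.707, -0.707, 0.001, -0.001]
contact_force: [-2.8, -2.5, -1.7]
gripper_width: 22.2
grasp_force: 59.6
```

Call:
carry_out(slide=[[0,-0.01,-0.0125],[0,-0.0225,-0.0255],[0,-0.0355,-0.0375],[0,-0.0495,-0.049],[0,-0.0605,-0.0565],[0,-0.072,-0.0635],[0,-0.072,-0.0635],[0,-0.072,-0.0635]], roll=[0,0,0,0,0,0,0,0], claw=[0.015,0.015,0.015,0.015,0.015,0.015,0.015,0.015])

```text
clock: 16.65
position: [652.7, -41.0, 454.3]
ee_rot: [-0.707, 0.707, -0.0, -0.0]
contact_force: [-3.6, -3.9, 2.4]
gripper_width: 22.5
grasp_force: 60.1
```

Run:
```python
from h import *
np.set_printoptions(precision=1,suppress=True)
s=read_state(); print(s['contact_force'],s['position'],s['joints'])
p=shot('side'); q=shot('top')
im=np.hstack([cv2.resize(p['img'][120:300,240:500],None,fx=1.5,fy=1.5),cv2.resize(q['img'][30:210,210:400],None,fx=1.5,fy=1.5)])
cv2.imwrite('pics/tip1.png',im[...,::-1])
for a in 'abcd': print(a,[(r['conf'],np.round(r['at'])) for r in recognise(q,f'offcut_{a}_center')][:5])
X=cloud(q); m=(X[...,2]>345)&(X[...,2]<400)&(X[...,0]>720)&(X[...,0]<800)&(abs(X[...,1]+300)<150); print('lamp near x',np.percentile(X[m][:,0],[1,50,99]),np.median(X[m][:,2]))
```

```text
[-3.6 -3.9  2.4] [652.7 -41.  454.3] [ 0.2  0.4  0.2  0.  -1.3 -0.2]
a [(0.67, array([304., 101.]))]
b [(0.83, array([282.,  86.])), (0.6, array([314., 163.]))]
c [(0.2, array([401., 192.]))]
d [(0.44, array([280., 108.]))]
lamp near x [745.4 757.9 774.8] 382.1885657786422
```

View pics/tip1.png

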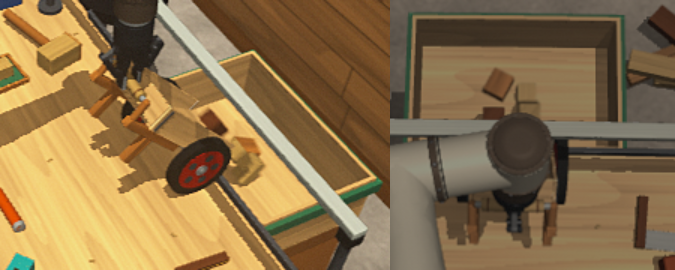

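At 47° the pieces are already sliding into the bin: the view shows three or four of them at or below the lip. I'll go a few degrees further, holding clear of the lamp.

Call:
carry_out(slide=[[0,-0.005,-0.003],[0,-0.0097,-0.0055],[0,-0.015,-0.008],[0,-0.0197,-0.0106],[0,-0.0197,-0.0106],[0,-0.0197,-0.0106],[0,-0.0197,-0.0106],[0,-0.0197,-0.0106]], roll=[0,0,0,0,0,0,0,0], claw=[0.015,0.015,0.015,0.015,0.015,0.015,0.015,0.015])

```text
clock: 17.95
position: [672.0, -40.9, 464.8]
ee_rot: [0.707, -0.707, -0.0, 0.001]
contact_force: [-4.9, -3.4, 3.1]
gripper_width: 22.4
grasp_force: 60.2
```

Run:
```python
from h import *
np.set_printoptions(precision=1,suppress=True)
s=read_state(); print(s['contact_force'],s['position'])
p=shot('side'); q=shot('top')
im=np.hstack([cv2.resize(p['img'][160:270,280:440],None,fx=2.5,fy=2.5),cv2.resize(q['img'][30:140,210:370],None,fx=2.5,fy=2.5)])
cv2.imwrite('pics/tip2.png',im[...,::-1])
```

```text
[-4.9 -3.4  3.1] [672.  -40.9 464.8]
```

View pics/tip2.png

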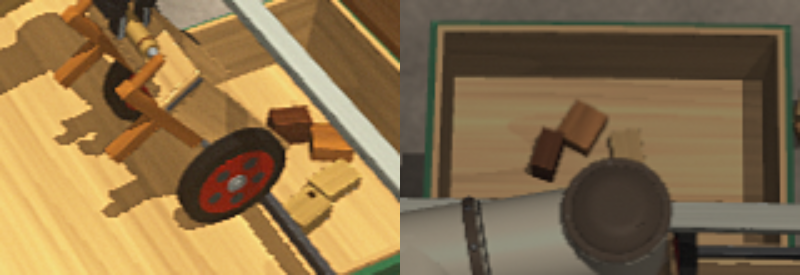

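All four offcuts lie in the bin: two red ones at (290,122) and (330,140), two pale ones at (335,180) and (305,207). Lowering along the same arc.

Call:
carry_out(slide=[[0,0.0117,0.0057],[0,0.027,0.0148],[0,0.0418,0.025],[0,0.0558,0.0361],[0,0.0689,0.0482],[0,0.0812,0.0612],[0,0.0898,0.0715],[0,0.0898,0.0715]], roll=[0,0,0,0,0,0,0,0], claw=[0.015,0.015,0.015,0.015,0.015,0.015,0.015,0.015])

```text
clock: 19.05
position: [582.4, -40.4, 391.4]
ee_rot: [0.707, -0.707, -0.001, 0.001]
contact_force: [-1.3, -1.8, -0.6]
gripper_width: 22.1
grasp_force: 59.7
```

Call:
carry_out(slide=[[0,0.0127,0.0156],[0,0.022,0.0308],[0,0.0302,0.0467],[0,0.0373,0.0631],[0,0.0419,0.0757],[0,0.0446,0.0842],[0,0.0458,0.0885],[0,0.0458,0.0885]], roll=[0,0,0,0,0,0,0,0], claw=[0.015,0.015,0.015,0.015,0.015,0.015,0.015,0.015])

```text
clock: 20.05
position: [537.6, -40.5, 304.4]
ee_rot: [0.707, -0.707, 0.0, -0.0]
contact_force: [-0.8, 0.4, -2.9]
gripper_width: 21.9
grasp_force: 59.7
```

Call:
carry_out(slide=[[0,0.001,0.003],[0,0.0015,0.006],[0,0.002,0.009],[0,0.002,0.009]], roll=[0,0,0,0], claw=[0.015,0.015,0.015,0.015])

```text
clock: 20.55
position: [535.2, -40.6, 295.1]
ee_rot: [0.707, -0.707, -0.0, 0.0]
contact_force: [-0.4, -1.1, -2.6]
gripper_width: 22.2
grasp_force: 59.6
```

Earlier, legs-down was at z ≈ 290, so I'll ease down in 1 mm steps.

Call:
carry_out(slide=[[0,0,0.0015],[0,0.0005,0.003],[0,0.0005,0.004],[0,0.0005,0.004]], roll=[0,0,0,0], claw=[0.015,0.015,0.015,0.015])

```text
clock: 21.05
position: [534.7, -40.6, 291.3]
ee_rot: [0.707, -0.707, -0.0, 0.0]
contact_force: [-0.5, -0.9, -3.5]
gripper_width: 21.9
grasp_force: 59.6
```

Call:
carry_out(slide=[[0,0,0.001],[0,0,0.001]], roll=[0,0], claw=[0.015,0.015])

```text
clock: 21.3
position: [534.6, -40.6, 290.2]
ee_rot: [-0.707, 0.707, 0.0, -0.0]
contact_force: [-0.3, -0.4, -2.9]
gripper_width: 22.4
grasp_force: 59.6
```

Call:
carry_out(slide=[[0,0,0.001],[0,0,0.001]], roll=[0,0], claw=[0.015,0.015])

```text
clock: 21.55
position: [534.6, -40.6, 290.1]
ee_rot: [0.707, -0.707, 0.0, 0.0]
contact_force: [-3.2, -0.4, 3.8]
gripper_width: 22.0
grasp_force: 60.2
```

Call:
carry_out(slide=[[0,0,0.001],[0,0,0.001]], roll=[0,0], claw=[0.015,0.015])

```text
clock: 21.8
position: [534.6, -40.6, 290.0]
ee_rot: [0.707, -0.707, 0.0, 0.0]
contact_force: [-5.3, 0.3, 9.1]
gripper_width: 22.1
grasp_force: 60.9
```

Legs are down. I'll unload, release slowly and rise.

Call:
carry_out(slide=[[0,0,-0.001],[0,0,-0.0015],[0,0,-0.0015],[0,0,-0.0015],[0,0,-0.0015],[0,0,-0.025],[0,0,-0.07],[0,0,-0.12]], roll=[0,0,0,0,0,0,0,0], claw=[0.015,0.025,0.04,0.052,0.052,0.052,0.052,0.052])

```text
clock: 22.8
position: [534.7, -40.6, 409.0]
ee_rot: [0.707, -0.707, -0.0, 0.001]
contact_force: [2.1, -0.0, -0.2]
gripper_width: 52.0
grasp_force: 0.0
```

Call:
carry_out(slide=[[0,0.03,-0.03],[0,0.08,-0.03],[0.05,0.13,-0.03],[0.1,0.15,-0.03],[0.15,0.15,-0.03],[0.2,0.15,-0.03],[0.2,0.15,-0.03]], roll=[0,0,0,0,0,0,0], claw=[0.052,0.052,0.052,0.052,0.052,0.052,0.052])

```text
clock: 23.68
position: [384.4, -243.1, 438.0]
ee_rot: [-0.705, 0.709, 0.0, -0.0]
contact_force: [-0.0, 0.6, -0.1]
gripper_width: 52.3
grasp_force: 0.0
```

Run:
```python
from h import *
np.set_printoptions(precision=1,suppress=True)
s=read_state(); print(s['clock'],s['contact_force'],s['position'])
p=shot('side'); q=shot('top'); save(q,'end.png')
for t in 'barrow barrow_grip barrow_axle rail_center plane mallet f_clamp try_square chisel glue dovetail'.split():
    print(t,[(r['conf'],at_z(q,r['at'],{'barrow_grip':130,'barrow_axle':75,'rail_center':25}.get(t,0))[:2]) for r in place_of(q,t)[:2]])
X=cloud(q); x,y,z=X[...,0],X[...,1],X[...,2]
m=(z>120)&(z<160)&(abs(x-535)<25)&(abs(y+41)<60); print(np.percentile(z[m],95),np.median(X[m],0))
```

```text
23.675 [-0.   0.6 -0.1] [ 384.4 -243.1  438. ]
barrow [(0.88, array([776.4, -42.4])), (0.15, array([983.5,  25.2]))]
barrow_grip [(0.83, array([527.9, -41. ]))]
barrow_axle [(0.94, array([777.8, -41.7])), (0.59, array([946.7,  28.1]))]
rail_center [(0.68, array([ 285.5, -224.4])), (0.58, array([465.8, 366.3]))]
plane [(0.84, array([ 495.8, -401.4]))]
mallet [(0.94, array([668.4, 440.5]))]
f_clamp [(0.7, array([292.1, 277.3]))]
try_square [(0.97, array([ 676.5, -315.2]))]
chisel [(0.74, array([374.8,  46.6]))]
glue [(0.61, array([548.3, 530.5]))]
dovetail [(0.87, array([ 525.9, -545. ]))]
145.09999975834063 [531.  -41.6 138.9]
```

View pics/end.png

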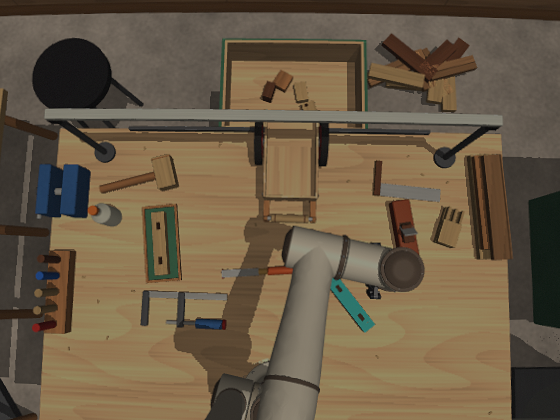

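The final picture shows the barrow empty on its legs at the batten, around (290,170). The offcuts are in the bin near (285,85), with the fourth partly under the lamp at (308,105). The rail is in the tray at (160,240), and the tools are unmoved. Handing in.

```bash
python3 -c "from bench import *; print(job_done())"
```

```text
the job is handed in; nothing more can be done
None
```

The job is handed in: the rail lies flat in the green tray, all four offcuts are in the bin, and the empty barrow stands on its legs about 5 mm off the batten, tipped to about 52° (not 60°) to clear the lamp; the other tools look unmoved, everything is released, and no verdict came back.

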